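# Set the lamp tripod leg to its mark and close the cam lever while holding it

### The job

Draw the lamp tripod's sliding leg out by its steel crossbar until the bar lines up with the white pointer, and, keeping the bar held there in the gripper, sweep the open cam lever fully shut alongside the leg with the sides of the fingers. The leg springs back in if it is let go, so finish while still holding the bar at the pointer with the lever shut; leave the glassware alone.

Things in the scene. Friction and masses are not known exactly. Their poses are not given: they have to be found in the camera images.
- tripod: Folded lamp tripod fixed in a 12 mm high grey cradle plate. Origin on the bench top below the mouth of the black collar (40 mm across) that the sliding leg comes out of. x runs along the tube away from the leg's end (the leg is drawn out to -x), y level, z up. Tube axis 70 mm up at y = 0. The plate spans y -50 to 70, x -150 to 290 mm; a lug and pin beside the collar rise to 103 mm.
- bar_mid (a point): Round steel bar, 14 mm diameter, across the end of the sliding leg (22 mm thick) and moving with it: along the tripod's y from -181 to +45 mm, 70 mm above the bench, free space around it at negative y. Origin where it crosses the leg's axis (black boss 28 mm across); axes parallel to the tripod's. Lined up when its axis is level with the pointer tip along the tripod's x.
- bar_grip (a point): Point on the crossbar's axis 145 mm to -y of the leg's axis: take the bar here from above, a finger before and one behind. It is outside the open lever, clear while the leg is drawn out; moving along the bar to the leg then brings the fingers' sides against the lever. A firm grip does not slide on the bar; fingers open 2 to 4 mm wider than the bar slide along it and still hold it.
- leg (a joint): How far the leg is drawn out, m: 0 fully in (where it starts), 0.11 at most. A spring draws it back in with 5 to 7 N. The bar lies 35 mm plus this value in front (-x) of the tripod's origin.
- lever (a joint): Angle of the black cam lever, rad: 0 fully shut (parallel to the leg, pointing to the tripod's -x), growing as its free end swings out to -y; starts at 0.42 to 0.55. It turns about an upright pin at x = 0, y = -30 mm of the tripod with friction of about 0.1 N m, stays where it is left, and has a stop at 0.
- lever_tip (a point): Free end of the cam lever, 158 mm from its pin, 93 mm above the bench. The lever is a bar 12 mm wide and 16 mm high (85 to 101 mm above the bench), so it passes just over the crossbar (top at 77 mm). Shut, its outer side lies at y = -36 mm of the tripod.
- mark_tip (a point): Tip of the fixed white pointer that marks the length, 70 mm above the bench, 52 mm to the +y side of the leg's axis, in front of the collar by 66 to 90 mm. The pointer's blade is 4 mm thick along x and its post rises to 75 mm.
- dish: Low open glass dish, 90 mm across, 16 mm high, standing loose on the +y side of the tripod; origin under its centre. Leave alone.
- beaker: Open glass beaker, 80 mm across, 100 mm high, standing loose on the -y side of the tripod, farther off than the lever; origin under its centre. Leave alone.
- vial: Small amber glass jar, 32 mm across, 70 mm high, standing loose on the +y side of the tripod; origin under its centre. Leave alone.

How it is judged:
By the outcome, as a careful person would: the job done as asked, in the order asked, and still so for the second after the job is handed in, while the arm keeps its last pose, push and grip.
It also fails if it takes over 42 s, if anything falls off the work surface, if the arm or the gripper's body presses on something with over 40 N, if the wrist force passes 120 N, or if a joint passes its speed limit or range.

### The arm

A 6-joint arm with a two-finger parallel gripper is mounted at the origin on the work surface. World frame = base frame: x ahead of the robot, y to its left, z up, the work surface at z = 0. Lengths are in mm, angles in rad, forces in N, time in s.
With the tool pointing down it reaches from about 350 to 775 mm from the base axis. Payload 7.3 kg.
Tool frame: the origin (TCP) lies midway between the tips of the shut fingers; the grasp point (between the pads) lies 19 mm behind it (bot.hold_point_z is the distance from the TCP to the grasp point, in mm); z points along the fingers, y is the direction in which the jaws open and shut (so a half turn about z gives the same grasp; the last joint's range is limited). The gripper opens to 92 mm and grips with 3 to 60 N. Pads are 19 mm wide; open, the fingers measure 130 mm over their backs; the gripper's body (75 mm by 190 mm) begins 47 mm behind the grasp point.
Start: joints at [1.054, 0.342, 1.524, -0, 1.275, -0.146], TCP at [190.227, 489.345, 226.741] pointing down, gripper open.
Joint ranges: [-2.53, 2.53], [-0.77, 2.02], [0.04, 2.7], [-1, 4.14], [0.28, 2.66], [-3.11, 3.11]. Speed limits (rad/s): [2.57, 2.57, 3.14, 3.14, 3.14, 3.14].

### API

Orientations are given as [roll, pitch, yaw] about the fixed x, y, z axes, in that order (R = Rz(yaw) Ry(pitch) Rx(roll)).
In Python, from plant import bot gives the robot as it stands.
- The arm moves only by the tool servo_tool, never from a script. Its argument "series" is a list of rows, each a list of 5 numbers: the opening, from 0 (shut) to 1 (fully open), then the shift along the tool's x, y, z each as a share of 50 mm, from -1 to 1, then the turn about the tool's z as a share of 90 degrees, from -1 to 1. In form: [[gripper, tx, ty, tz, spin], ...]. A call has 1 to 20 rows; each row shifts and turns the commanded pose from where the row before left it, along the tool's axes as they then stand; what a row does not reach is not made up. A row lasts 1/8 s, in which the tool goes at most 62.5 mm and 10.7 degrees, less where a joint would pass 70% of its speed; a pose out of reach is approached as far as the arm can. A call with a number of a shift or a turn outside -1 to 1 is refused whole. A call with a gripper value outside its range is refused whole. The fingers move at their own pace and stop on an object; the grip force is fixed at half the most. Time passes only in rows, so rows that do not move let the fingers close. It gives the time, the measured TCP pose, the force and the opening at its end, in the units of the state.
- bot.get_obs(): the state, without advancing time (a new reading comes with each control period).
- bot.capture(name): name is "scene" or "top" or "wrist"; returns the picture (480x640x3 uint8, red, green, blue); there is no depth.
- bot.camera_model(name): a dict with "mtx" (3x3 intrinsics, pixels), "world_from_camera" (4x4, takes a point from camera to world coordinates). Camera axes: x right, y up, looking along -z (the intrinsics and any distortion apply to the point x, -y, -z); pixel columns grow to the right and rows downward; lengths in mm; the calibration is good to about 2 mm. A picture is of the moment at which its call begins: read the wrist's pose just before it. camera_model takes no time and is no camera call; for the wrist camera it gives the pose at the moment of the call.
- bot.close_job(): hands the job in, once; it reports no verdict.
Trained networks look in the newest picture that a camera, given by its name, has taken for a name from the list of things; names that differ only in an ending like _2 or _b are one class to them, and where a whole thing is asked for, a point or a joint stands for the part that bears it (a point fixed in the world has none). Each returns a list of dicts, best first, with "p" (0 to 1); they miss things now and then, are a little off and sometimes report something else, mostly with a low value. They report only what shows in the picture. A call takes as long as a camera call.
- bot.outline_of(camera, label): "mask" (480x640 bool, what is visible of it).
- bot.pinpoint(camera, label): "point" ([x, y, z] in mm, in the coordinates of the camera as it stood for that picture, good to about 4 mm: a listed point, or the origin of a listed thing).
The state is a dict: "time": time; "joint_positions": joint angles; "dq": joint speeds; "tau": joint torques, N m; "tool_pos": TCP position; "tcp_rot": TCP orientation; "contact_force": force on the tool from outside, world axes, zero at the start; "moment": the same for the moment, N m; "grip_width": finger opening in mm.
Only numpy, scipy, OpenCV 4.12 (cv2) and the standard library are available. Lean on these libraries where they do the work, as an engineer would, in place of code of your own. Each camera call takes 0.05 s, during which the arm holds its last target.

## Working session

There is one attempt and no reset: what is moved stays moved. The work goes in short steps, Python scripts to look and compute and a tool call to move; the robot and the scene stay as the last step left them, time stands still between calls to the robot, and variables do not carry over. Pictures are saved under pics/ and viewed, and the job is handed in when it is done.

Besides the shell and the picture viewer there is one more tool, called after "Call:" as name(argument=value, ...) on one line, values as JSON. servo_tool: Moves the arm, as the interface text tells. Shift numbers are shares of 50 mm and turn numbers shares of 90 degrees, none past 1 either way. Its arguments: {"type":"object","properties":{"series":{"type":"array"}},"required":["series"]}

```bash
mkdir -p pics; ls; cat > h.py <<'E'
import numpy as np, cv2
from plant import bot
def cap(n,f):
    im=bot.capture(n); cv2.imwrite('pics/'+f,cv2.cvtColor(np.asarray(im),cv2.COLOR_RGB2BGR)); return im
def pin(n,label):
    T=np.array(bot.camera_model(n)['world_from_camera'])
    r=bot.pinpoint(n,label)
    return [(round(float(d['p']),2),np.round((T@np.r_[d['point'],1])[:3],1).tolist()) for d in r[:3]]
def ray(n,u,v,z):
    c=bot.camera_model(n);K=np.array(c['mtx']);T=np.array(c['world_from_camera'])
    d=np.linalg.inv(K)@np.array([u,v,1.]);d=T[:3,:3]@(d*[1,-1,-1]);o=T[:3,3]
    return o+d*(z-o[2])/d[2]
def proj(n,p):
    c=bot.camera_model(n);K=np.array(c['mtx']);T=np.linalg.inv(np.array(c['world_from_camera']))
    q=(T@np.r_[p,1])[:3]*[1,-1,-1];q=K@q;return q[:2]/q[2]
E
python3 - <<'E'
from h import *
for n in ['scene','top']:
    cap(n,n+'1.png'); print(n,{k:np.round(v,3).tolist() if not isinstance(v,str) else v for k,v in bot.camera_model(n).items()})
    for l in ['tripod','bar_mid','bar_grip','lever_tip','mark_tip','dish','beaker','vial']: print(l,pin(n,l))
print(bot.get_obs())
E
```

```text
pics
scene {'mtx': [[434.982, 0.0, 316.944], [0.0, 434.982, 234.934], [0.0, 0.0, 1.0]], 'world_from_camera': [[-0.376, -0.494, 0.784, 1127.402], [0.926, -0.22, 0.305, 230.851], [0.022, 0.841, 0.541, 450.149], [0.0, 0.0, 0.0, 1.0]]}
tripod [(0.95, [611.3, 50.2, 1.9])]
bar_mid [(0.86, [574.9, 44.9, 71.2])]
bar_grip [(0.61, [586.5, -102.7, 70.1])]
lever_tip [(0.81, [480.3, -63.4, 92.3])]
mark_tip [(0.81, [538.6, 90.1, 68.5])]
dish [(0.74, [589.6, 202.6, -2.1])]
beaker [(0.86, [678.6, -195.8, -0.4])]
vial [(0.73, [455.6, 191.8, 0.7])]
top {'mtx': [[613.354, 0.0, 317.49], [0.0, 613.354, 244.114], [0.0, 0.0, 1.0]], 'world_from_camera': [[0.017, 0.998, -0.067, 526.145], [-1.0, 0.017, -0.004, 51.342], [-0.003, 0.067, 0.998, 1180.607], [0.0, 0.0, 0.0, 1.0]]}
tripod [(0.64, [611.0, 51.5, -0.7])]
bar_mid [(0.73, [575.3, 47.7, 66.8])]
bar_grip [(0.65, [584.7, -99.9, 71.5])]
lever_tip [(0.74, [475.9, -63.1, 91.6])]
mark_tip [(0.61, [540.4, 94.8, 74.2])]
dish [(0.66, [590.2, 208.1, -2.2]), (0.31, [580.8, -96.6, 73.1])]
beaker [(0.89, [682.9, -195.6, -1.3])]
vial [(0.56, [460.1, 194.1, -1.2])]
{'time': 0.9, 'joint_positions': array([ 1.05398789e+00,  3.41936355e-01,  1.52411189e+00, -1.65786860e-05,
        1.27538988e+00, -1.46007132e-01]), 'dq': array([-0.00182163,  0.00059706,  0.00019715,  0.00109027,  0.00185384,
        0.00054916]), 'tau': array([ 6.82429345e-04, -4.31130230e+01, -2.44472820e+01,  7.16813025e-02,
        4.83402412e-02, -3.33512367e-05]), 'tool_pos': array([190.23553761, 489.3381303 , 226.76940778]), 'tcp_rot': array([3.14144208e+00, 3.81740460e-05, 2.77079617e+00]), 'contact_force': array([0.53653307, 1.13975302, 0.66155174]), 'moment': array([ 0.01463338,  0.04078151, -0.08823528]), 'grip_width': 91.6417099511499}
```

View pics/scene1.png

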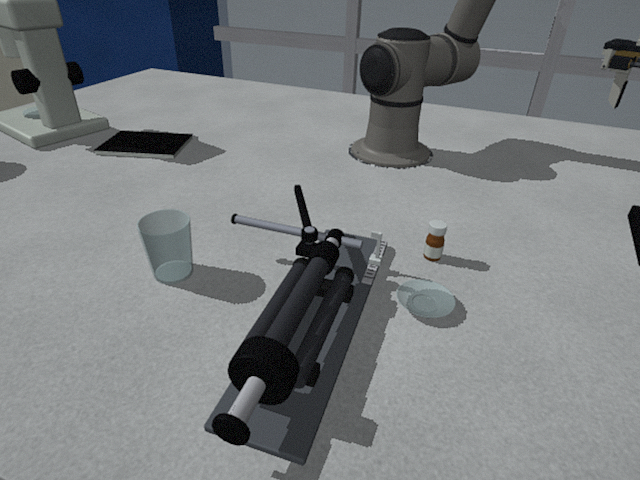

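View pics/top1.png

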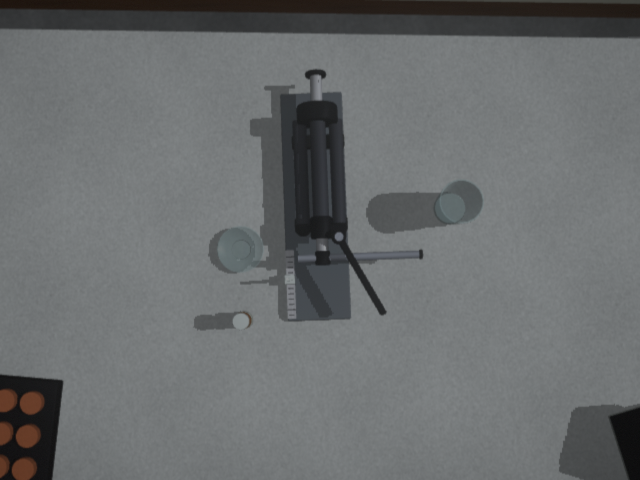

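The tripod's leg end points toward the robot, about 4° off world x. In the top view the bar runs (300,258)–(421,254), the lever's free end is at (383,313), and the ruler is near (291,285). I'll enlarge the picture to find the pointer and the yaw.

```bash
python3 - <<'E'
from h import *
im=cv2.imread('pics/top1.png'); cv2.imwrite('pics/topc.png',cv2.resize(im[215:330,260:430],None,fx=4.6,fy=4.6,interpolation=cv2.INTER_CUBIC))
im=cv2.imread('pics/scene1.png'); cv2.imwrite('pics/scenec.png',cv2.resize(im[180:290,225:400],None,fx=4.5,fy=4.5,interpolation=cv2.INTER_CUBIC))
for a,z in (((315.5,73),70),((420.5,254),70),((301,258),70),((342,92),12),((350,318),12)): print(a,ray('top',*a,z).round(1))
E
```

```text
(315.5, 73) [918.3  64.5  70. ]
(420.5, 254) [ 586.3 -131.5   70. ]
(301, 258) [575.5  84.9  70. ]
(342, 92) [901.9  13.1  12. ]
(350, 318) [465.9  -8.2  12. ]
```

View pics/topc.png

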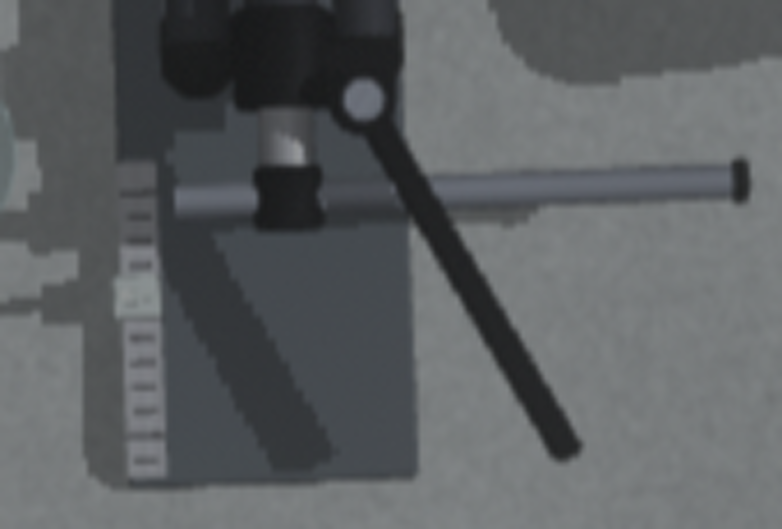

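View pics/scenec.png

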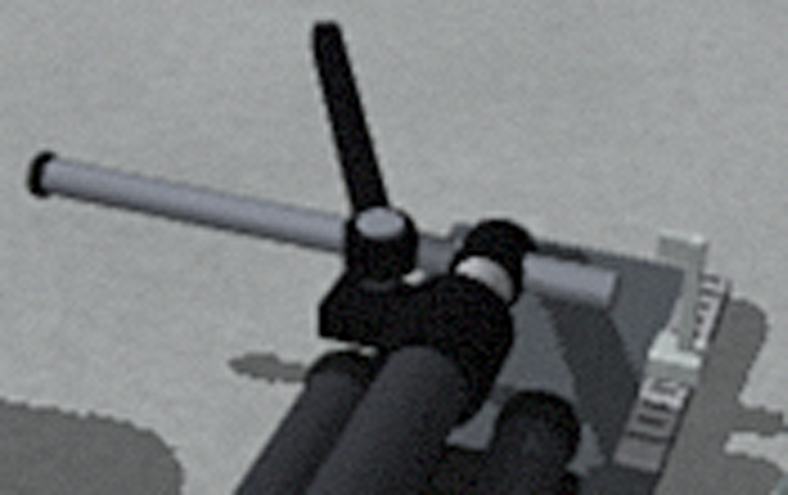

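Call:
servo_tool(series=[[1, 0, 0, 0, 0.105], [1, 0, 0, 0, 0.105], [1, 0, 0, 0, 0.105], [1, 0, 0, 0, 0.105], [1, 0, 0, 0, 0.105], [1, 0, 0, 0, 0.105], [1, 0, 0, 0, 0.102], [1, -0.88, 0.55, 0, 0], [1, -0.88, 0.55, 0, 0], [1, -0.88, 0.55, 0, 0], [1, -0.88, 0.55, 0, 0], [1, -0.88, 0.55, 0, 0], [1, -0.88, 0.55, 0, 0], [1, -0.88, 0.55, 0, 0], [1, -0.88, 0.55, 0, 0], [1, -0.88, 0.55, 0, 0], [1, -0.88, 0.55, 0, 0]])

```text
time: 3.02
tool_pos: [487.8, 62.1, 226.9]
tcp_rot: [3.141, -0.0, 1.621]
contact_force: [0.1, 0.5, 0.2]
grip_width: 91.9
```

```bash
python3 - <<'E'
from h import *
print(bot.get_obs()['tool_pos'],bot.get_obs()['tcp_rot'])
cap('wrist','w1.png')
for l in ['bar_mid','bar_grip','lever_tip','mark_tip','tripod']: print(l,pin('wrist',l))
print(np.round(bot.camera_model('wrist')['world_from_camera'],3))
E
```

```text
[487.8099384   62.13206957 226.90310182] [ 3.14100917e+00 -2.14370878e-04  1.62073847e+00]
bar_mid []
bar_grip [(0.77, [585.7, -101.9, 68.9]), (0.46, [465.0, 189.1, -4.2])]
lever_tip [(0.8, [475.5, -67.1, 90.1])]
mark_tip [(0.56, [532.3, 93.8, 70.6])]
tripod [(0.95, [608.6, 45.9, -4.3])]
[[ 9.99000e-01 -4.80000e-02 -1.20000e-02  4.82443e+02]
 [ 4.90000e-02  9.57000e-01  2.87000e-01  1.41511e+02]
 [-2.00000e-03 -2.87000e-01  9.58000e-01  3.84112e+02]
 [ 0.00000e+00  0.00000e+00  0.00000e+00  1.00000e+00]]
```

View pics/w1.png

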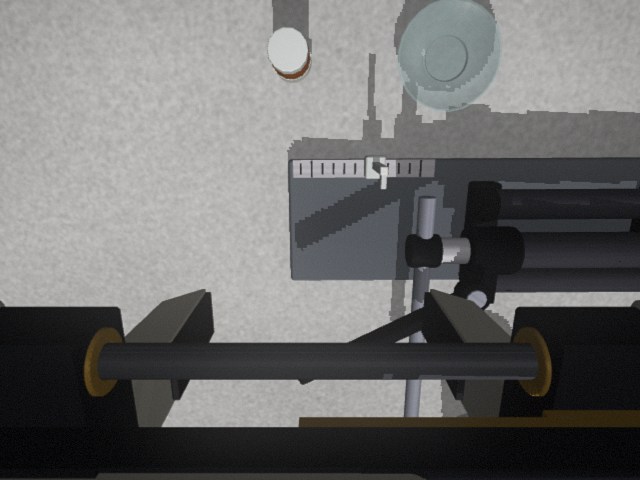

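The wrist picture shows the pointer's thin blade with its tip near (383,187), the bar's near end at (427,200), and the boss at (424,250).

```bash
python3 - <<'E'
from h import *
im=cv2.imread('pics/w1.png'); cv2.imwrite('pics/w1c.png',cv2.resize(im[145:275,360:480],None,fx=4.6,fy=4.6,interpolation=cv2.INTER_NEAREST))
ex=np.array([np.cos(.05),np.sin(.05)]);ey=np.array([-ex[1],ex[0]])
for a,z in (((383.5,187),70),((427,203),70),((424,250),70),((417,340),70),((479,299),103),((413,400),70)):
    p=ray('wrist',*a,z); d=p[:2]-[610.5,49]; print(a,p.round(1),(d@ex).round(1),(d@ey).round(1))
E
```

```text
(383.5, 187) [536.2  98.2  70. ] -71.7 52.8
(427, 203) [572.1  87.1  70. ] -36.4 40.0
(424, 250) [574.7  47.9  70. ] -35.8 0.7
(417, 340) [579.  -35.7  70. ] -35.7 -83.0
(479, 299) [612.1  20.6 103. ] 0.2 -28.5
(413, 400) [582.9 -98.5  70. ] -34.9 -145.9
```

View pics/w1c.png

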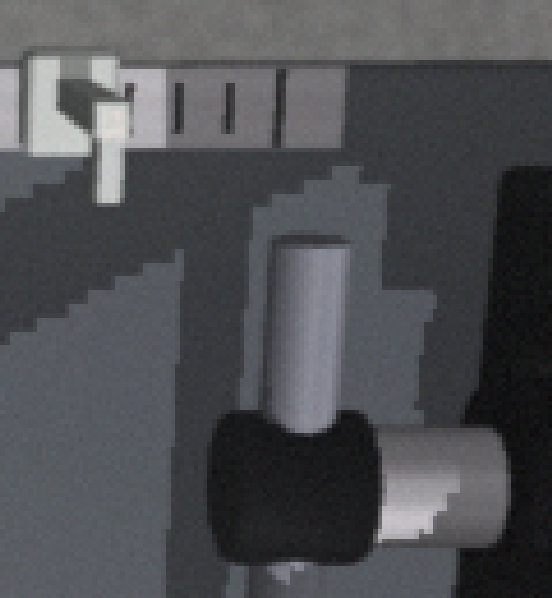

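Call:
servo_tool(series=[[0.5, -0.66, 0.346, 0, 0], [0.5, -0.66, 0.346, 0, 0], [0.5, -0.66, 0.346, 0, 0], [0.5, -0.66, 0.346, 0, 0], [0.5, -0.66, 0.346, 0, 0], [0.5, 0, 0, 0.7, 0], [0.5, 0, 0, 0.7, 0], [0.5, 0, 0, 0.6, 0], [0.5, 0, 0, 0, 0], [0.5, 0, 0, 0, 0]])

```text
time: 4.58
tool_pos: [582.3, -96.0, 128.2]
tcp_rot: [3.14, 0.001, 1.622]
contact_force: [1.0, -0.3, 0.1]
grip_width: 46.0
```

```bash
python3 - <<'E'
from h import *
o=bot.get_obs();print(o['tool_pos'],o['tcp_rot'],o['grip_width'])
cap('wrist','w2.png')
for l in ['bar_mid','bar_grip','mark_tip']: print(l,pin('wrist',l))
E
```

```text
[582.33190238 -96.03993427 128.18259316] [3.13966589e+00 5.10716911e-04 1.62221693e+00] 46.00985981554027
bar_mid []
bar_grip [(0.95, [585.0, -98.2, 68.7])]
mark_tip []
```

View pics/w2.png

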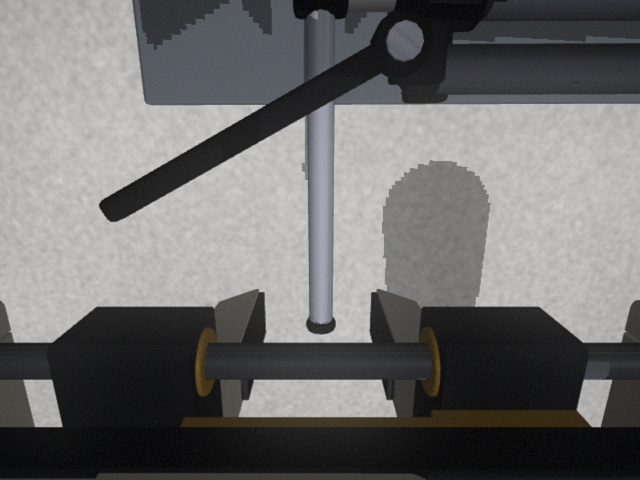

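```bash
python3 - <<'E'
from h import *
ex=np.array([np.cos(.05),np.sin(.05)]);ey=np.array([-ex[1],ex[0]])
for a,z in (((320,324),70),((320,290),70),((320.5,120),70),((110,211),93)):
    p=ray('wrist',*a,z); d=p[:2]-[610.5,49]; print(a,p.round(1),(d@ex).round(1),(d@ey).round(1))
E
```

```text
(320, 324) [ 585.3 -133.4   70. ] -34.3 -181.0
(320, 290) [ 584.1 -111.4   70. ] -34.3 -158.8
(320.5, 120) [579.6 -16.5  70. ] -34.2 -63.9
(110, 211) [478.  -64.6  93. ] -138.0 -106.8
```

The bar is centred between the fingers, and its end cap measures y = -181, as it should. I'll go down and grip.

Call:
servo_tool(series=[[0.5, 0, 0.01, 0.6, 0], [0.5, 0, 0, 0.6, 0], [0.5, 0, 0, 0.34, 0], [0.5, 0, 0, 0, 0], [0.3, 0, 0, 0, 0], [0, 0, 0, 0, 0], [0, 0, 0, 0, 0], [0, 0, 0, 0, 0], [0, 0, 0, 0, 0]])

```text
time: 5.9
tool_pos: [583.6, -96.8, 50.4]
tcp_rot: [3.138, 0.001, 1.621]
contact_force: [4.8, 1.8, 0.8]
grip_width: 13.1
```

Call:
servo_tool(series=[[0, 0, -0.1, 0, 0], [0, 0, -0.12, 0, 0], [0, 0, -0.14, 0, 0], [0, 0, -0.14, 0, 0], [0, 0, -0.12, 0, 0], [0, 0, -0.08, 0, 0], [0, 0, 0, 0, 0], [0, 0, 0, 0, 0], [0, 0, 0, 0, 0]])

```text
time: 7.02
tool_pos: [548.7, -98.7, 50.4]
tcp_rot: [3.138, 0.001, 1.621]
contact_force: [5.3, 1.5, -0.2]
grip_width: 13.0
```

```bash
python3 - <<'E'
from h import *
o=bot.get_obs();print(o['tool_pos'],o['tcp_rot'],o['grip_width'],o['contact_force'])
cap('wrist','w3.png')
cap('top','t3.png')
cap('scene','s3.png')
im=cv2.imread('pics/t3.png');a=cv2.resize(im[215:330,260:430],None,fx=4.6,fy=4.6,interpolation=cv2.INTER_CUBIC);cv2.imwrite('pics/t3c.png',a)
im=cv2.imread('pics/s3.png'); cv2.imwrite('pics/s3c.png',cv2.resize(im[150:290,225:400],None,fx=4,fy=4,interpolation=cv2.INTER_CUBIC))
for n in ('scene','top'):
  for l in ['bar_mid','mark_tip','lever_tip']: print(n,l,pin(n,l))
E
```

```text
[548.68963807 -98.68399905  50.36850716] [3.13811421e+00 8.24125376e-04 1.62099778e+00] 13.036612655317212 [ 5.27428263  1.52476567 -0.24500781]
scene bar_mid [(0.94, [538.2, 47.0, 70.8])]
scene mark_tip [(0.54, [539.1, 92.5, 67.9])]
scene lever_tip [(0.73, [479.6, -67.7, 91.9])]
top bar_mid [(0.93, [541.6, 47.6, 68.5])]
top mark_tip [(0.62, [538.0, 97.7, 71.5])]
top lever_tip [(0.72, [479.0, -64.7, 94.0])]
```

View pics/w3.png

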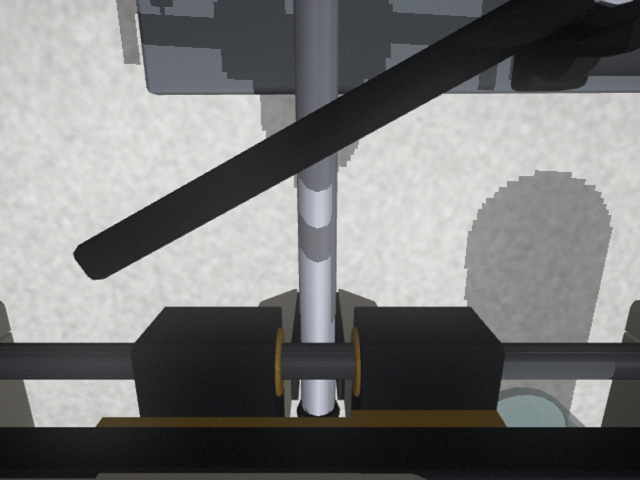

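View pics/t3c.png

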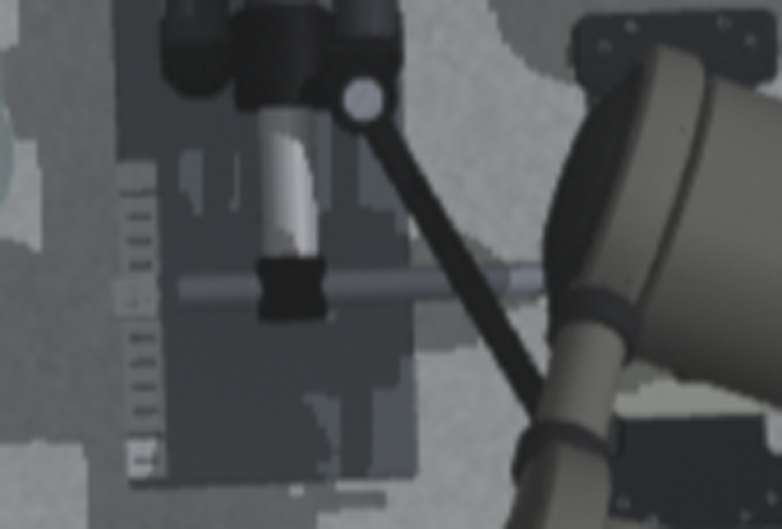

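View pics/s3c.png

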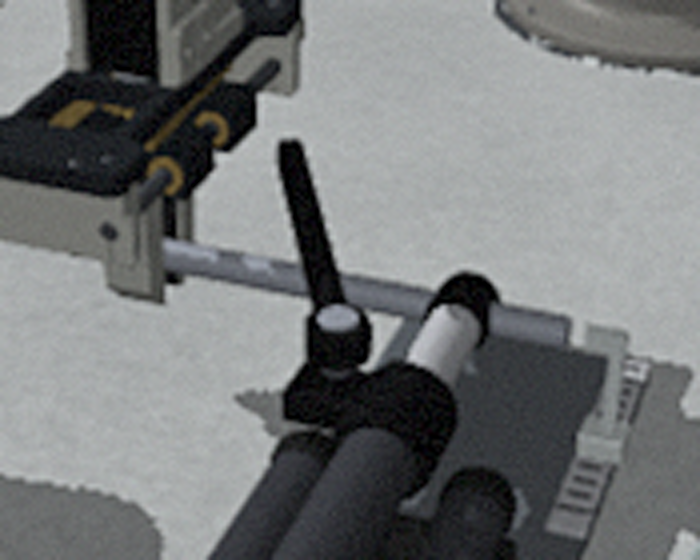

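The bar is within about 1 mm of the pointer, the lever is untouched, and the fingers are outside it. I'll slacken the grip to about 17 mm, with the tool moved back slightly to compensate.

Call:
servo_tool(series=[[0.18, 0, -0.02, 0, 0], [0.18, 0, -0.02, 0, 0], [0.18, 0, 0, 0, 0], [0.18, 0, 0, 0, 0]])

```text
time: 7.98
tool_pos: [546.8, -98.8, 50.4]
tcp_rot: [3.138, 0.001, 1.621]
contact_force: [4.2, 0.5, 0.1]
grip_width: 16.5
```

Call:
servo_tool(series=[[0.18, 0.1, 0, 0, 0], [0.18, 0.2, 0, 0, 0], [0.18, 0.2, 0, 0, 0], [0.18, 0.2, 0, 0, 0], [0.18, 0.2, 0, 0, 0], [0.18, 0.2, 0, 0, 0], [0.18, 0.1, 0, 0, 0], [0.18, 0, 0, 0, 0]])

```text
time: 8.98
tool_pos: [544.1, -39.2, 50.6]
tcp_rot: [3.137, 0.002, 1.621]
contact_force: [5.6, -1.5, 0.8]
grip_width: 16.4
```

```bash
python3 - <<'E'
from h import *
o=bot.get_obs();print(o['tool_pos'],o['tcp_rot'],o['grip_width'],o['contact_force'])
cap('wrist','w4.png')
E
```

```text
[544.14810791 -39.16698076  50.57504803] [3.13704546e+00 1.54259680e-03 1.62126320e+00] 16.42122564754404 [ 5.60386306 -1.48556668  0.75178307]
```

View pics/w4.png

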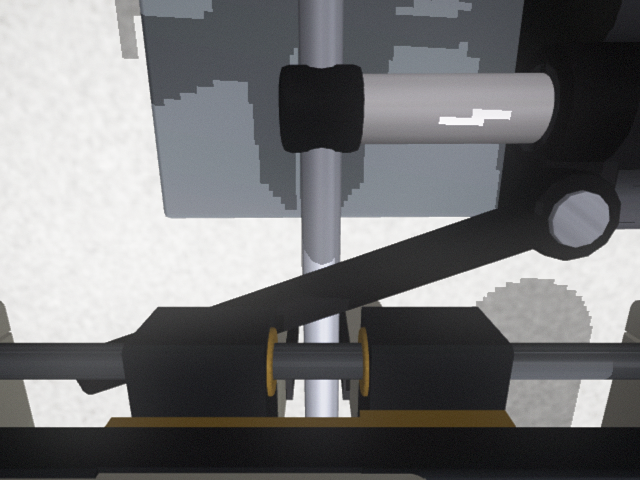

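Call:
servo_tool(series=[[0.18, 0.1, 0, 0, 0], [0.18, 0.14, 0, 0, 0], [0.18, 0.14, 0, 0, 0], [0.18, 0.14, 0, 0, 0], [0.18, 0.08, 0, 0, 0], [0.18, 0, 0, 0, 0]])

```text
time: 9.78
tool_pos: [542.6, -9.4, 50.5]
tcp_rot: [3.137, 0.002, 1.621]
contact_force: [5.6, -1.4, -0.5]
grip_width: 16.8
```

```bash
python3 - <<'E'
from h import *
ex=np.array([np.cos(.05),np.sin(.05)]);ey=np.array([-ex[1],ex[0]])
o=bot.get_obs();print(o['tool_pos'],o['tcp_rot'],o['grip_width'],o['contact_force'])
d=o['tool_pos'][:2]-[610.5,49];print(d@ex,d@ey)
cap('wrist','w5.png')
E
```

```text
[542.61467736  -9.41655073  50.51025023] [3.13718558e+00 1.60421984e-03 1.62117488e+00] 16.82477009466119 [ 5.55578624 -1.42719199 -0.54848699]
-70.72009434228292 -54.95069322432965
```

View pics/w5.png

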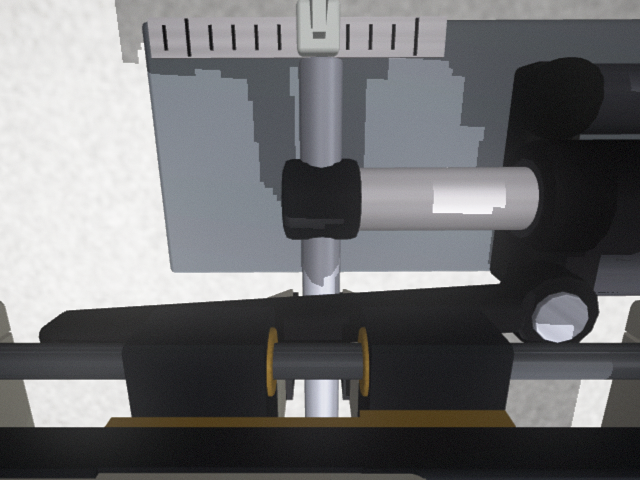

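The pointer base (about 319) and the bar (about 320) line up in column, and the lever is nearly shut. I'll continue gently.

Call:
servo_tool(series=[[0.18, 0.05, 0, 0, 0], [0.18, 0.05, 0, 0, 0], [0.18, 0.03, 0, 0, 0], [0.18, 0, 0, 0, 0]])

```text
time: 10.32
tool_pos: [542.3, -3.4, 50.5]
tcp_rot: [3.137, 0.002, 1.621]
contact_force: [5.8, -4.5, 0.4]
grip_width: 16.7
```

Call:
servo_tool(series=[[0.18, 0.03, 0, 0, 0], [0.18, 0, 0, 0, 0]])

```text
time: 10.58
tool_pos: [542.3, -3.2, 50.5]
tcp_rot: [3.137, 0.004, 1.622]
contact_force: [5.5, -11.3, 0.2]
grip_width: 16.3
```

Call:
servo_tool(series=[[0.18, 0.03, 0, 0, 0], [0.18, 0, 0, 0, 0]])

```text
time: 10.82
tool_pos: [542.3, -3.1, 50.5]
tcp_rot: [3.137, 0.006, 1.622]
contact_force: [2.8, -18.6, -1.2]
grip_width: 16.5
```

```bash
python3 - <<'E'
from h import *
ex=np.array([np.cos(.05),np.sin(.05)]);ey=np.array([-ex[1],ex[0]])
o=bot.get_obs();print(o['tool_pos'],o['tcp_rot'],o['grip_width'],o['contact_force'])
d=o['tool_pos'][:2]-[610.5,49];print(d@ex,d@ey)
im=cap('wrist','w6.png');print(np.round(bot.camera_model('wrist')['world_from_camera'],3)[:,3])
for l in ['bar_mid','mark_tip','lever_tip']: print(l,pin('wrist',l))
E
```

```text
[542.26750993  -3.11091687  50.54110329] [3.13734122 0.00574988 1.62154769] 16.458994843398077 [  2.78937304 -18.62751008  -1.21631819]
-70.75167756391365 -48.635588623648
[537.576  74.936 207.545   1.   ]
bar_mid [(0.97, [542.8, 47.7, 66.6]), (0.65, [452.2, 6.6, 91.1])]
mark_tip [(0.62, [533.1, 92.3, 71.4])]
lever_tip [(0.92, [450.7, 7.8, 88.6])]
```

View pics/w6.png

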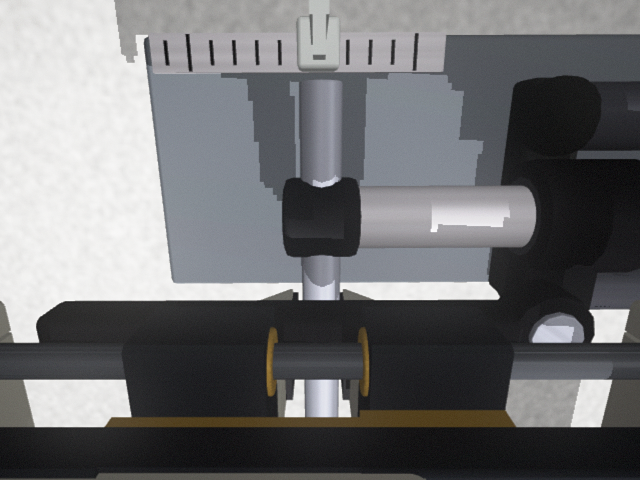

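```bash
python3 - <<'E'
from h import *
ex=np.array([np.cos(.05),np.sin(.05)]);ey=np.array([-ex[1],ex[0]])
im=cv2.imread('pics/w6.png'); cv2.imwrite('pics/w6c.png',cv2.resize(im[0:140,250:390],None,fx=4.2,fy=4.2,interpolation=cv2.INTER_NEAREST))
print('mark px',proj('wrist',[536.2,98.2,70]))
for a in ((321,90),(321.5,150),(321,270),(318.5,3)):
    p=ray('wrist',*a,70); d=p[:2]-[610.5,49]; print(a,p.round(1),(d@ex).round(2),(d@ey).round(1))
E
```

```text
mark px [315.38803049  45.92916417]
(321, 90) [538.6  85.4  70. ] -69.97 39.9
(321.5, 150) [539.8  66.5  70. ] -69.77 21.1
(321, 270) [541.8  23.5  70. ] -69.87 -22.1
(318.5, 3) [536.6 110.1  70. ] -70.77 64.7
```

View pics/w6c.png

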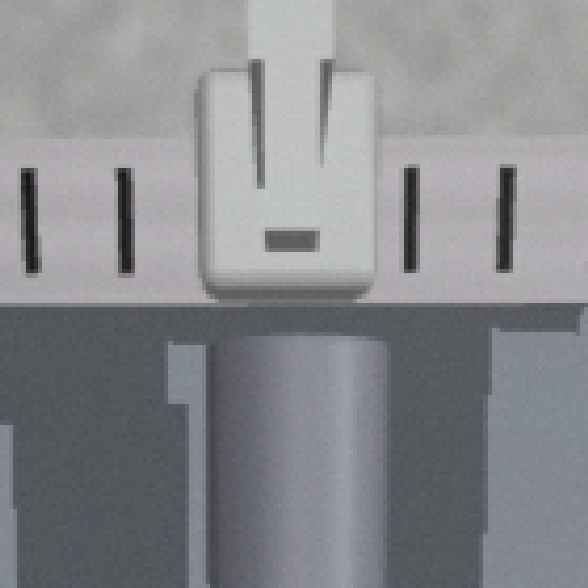

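The lever is hard against its stop, with the side force up to 18 N, and it's parallel to the leg. The blade tip (about 319.5,55) and the bar (about 320.8) agree to about 0.5 mm. Closing the grip would draw the bar out by another 1.2 mm or so, so I'll compensate, ease the side push slightly and close.

Call:
servo_tool(series=[[0.15, -0.03, 0.01, 0, 0], [0, 0, 0.006, 0, 0], [0, 0, 0, 0, 0], [0, 0, 0, 0, 0], [0, 0, 0, 0, 0]])

```text
time: 11.65
tool_pos: [541.8, -3.2, 50.5]
tcp_rot: [3.14, 0.004, 1.622]
contact_force: [-0.0, -12.0, 3.1]
grip_width: 13.1
```

```bash
python3 - <<'E'
from h import *
ex=np.array([np.cos(.05),np.sin(.05)]);ey=np.array([-ex[1],ex[0]])
o=bot.get_obs();print(o['tool_pos'],o['grip_width'],o['contact_force'])
d=o['tool_pos'][:2]-[610.5,49];print(d@ex,d@ey)
im=cap('wrist','w7.png')
print(pin('wrist','lever_tip'))
im=cv2.imread('pics/w7.png'); cv2.imwrite('pics/w7c.png',cv2.resize(im[0:140,250:390],None,fx=4.2,fy=4.2,interpolation=cv2.INTER_NEAREST))
cap('top','t7.png');cap('scene','s7.png')
im=cv2.imread('pics/s7.png'); cv2.imwrite('pics/s7c.png',cv2.resize(im[130:320,120:470],None,fx=2.2,fy=2.2,interpolation=cv2.INTER_CUBIC))
for n in ('scene','top'):
  for l in ['bar_mid','mark_tip','lever_tip','beaker','dish','vial']: print(n,l,pin(n,l))
E
```

```text
[541.83289914  -3.19940935  50.4927624 ] 13.05452853312904 [ -0.01644149 -11.9782946    3.11441118]
-71.19016798050409 -48.70224902711908
[(0.84, [449.2, 8.4, 90.2])]
scene bar_mid [(0.93, [536.6, 44.3, 72.8])]
scene mark_tip []
scene lever_tip [(0.64, [455.8, 7.5, 91.6])]
scene beaker [(0.79, [680.6, -196.0, -1.8]), (0.47, [539.1, 49.0, 69.8])]
scene dish [(0.6, [591.5, 202.9, -0.1])]
scene vial [(0.66, [457.2, 191.7, 0.6])]
top bar_mid [(0.69, [539.5, 45.9, 68.0])]
top mark_tip [(0.45, [540.1, 92.7, 70.1])]
top lever_tip []
top beaker [(0.83, [678.6, -194.8, -2.0])]
top dish [(0.76, [591.9, 201.8, -0.1]), (0.23, [681.0, -193.9, -1.8])]
top vial [(0.51, [463.9, 191.1, -0.9])]
```

View pics/w7c.png

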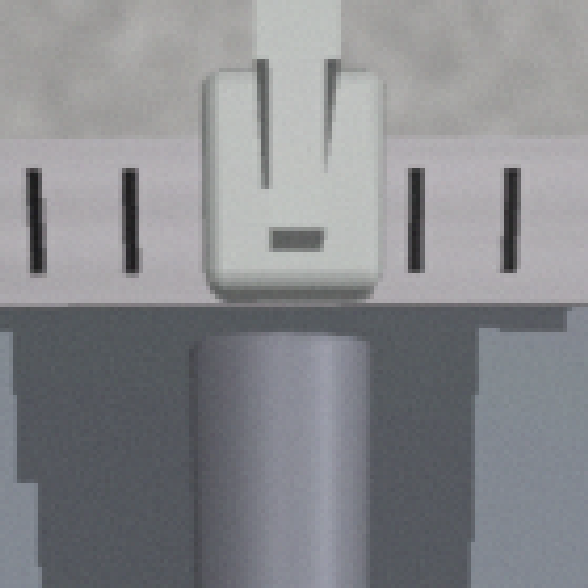

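View pics/s7c.png

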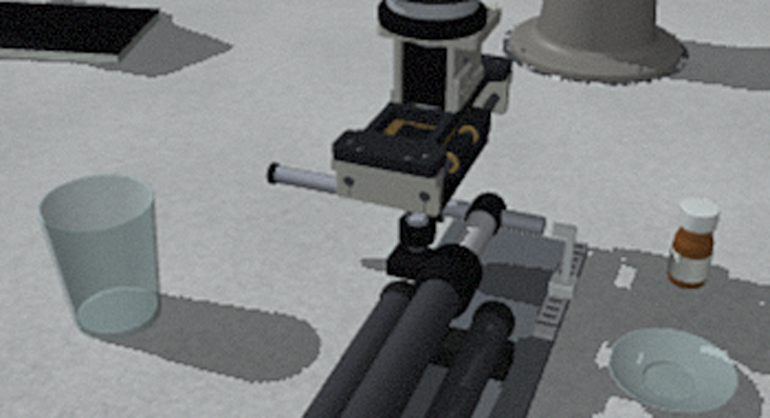

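View pics/w7.png

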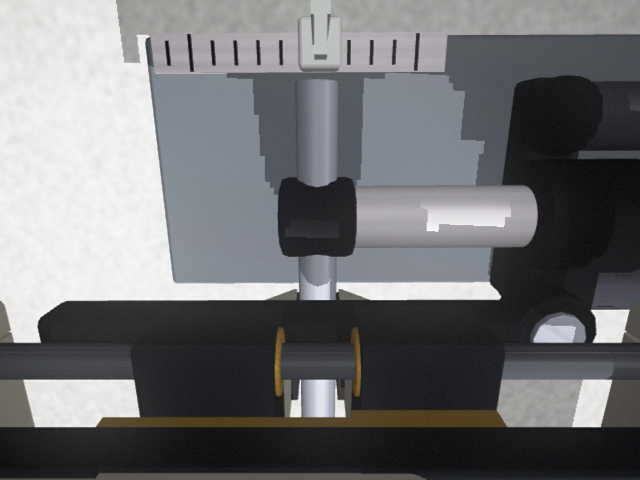

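The firm grip drew the bar about 1.4 mm past the pointer: the bar centre is at 316.9 against the tip at 320.9, at 3 px/mm, and the tool travel agrees. I'll correct it with the grip closed.

Call:
servo_tool(series=[[0, 0, 0.015, 0, 0], [0, 0, 0.015, 0, 0], [0, 0, 0, 0, 0], [0, 0, 0, 0, 0]])

```text
time: 12.95
tool_pos: [543.1, -3.1, 50.5]
tcp_rot: [3.14, 0.004, 1.622]
contact_force: [-0.4, -11.4, 3.4]
grip_width: 13.3
```

```bash
python3 - <<'E'
from h import *
ex=np.array([np.cos(.05),np.sin(.05)]);ey=np.array([-ex[1],ex[0]])
o=bot.get_obs();print(o['tool_pos'],o['grip_width'],o['contact_force'])
d=o['tool_pos'][:2]-[610.5,49];print(d@ex,d@ey)
im=cap('wrist','w8.png')
print(pin('wrist','lever_tip'))
im=cv2.imread('pics/w8.png'); cv2.imwrite('pics/w8c.png',cv2.resize(im[0:140,250:390],None,fx=4.2,fy=4.2,interpolation=cv2.INTER_NEAREST))
E
```

```text
[543.06863289  -3.11962666  50.48405539] 13.295776637268268 [ -0.39053106 -11.36684705   3.42479451]
-69.95199109903811 -48.684326989372636
[(0.71, [455.6, 5.4, 90.8])]
```

View pics/w8c.png

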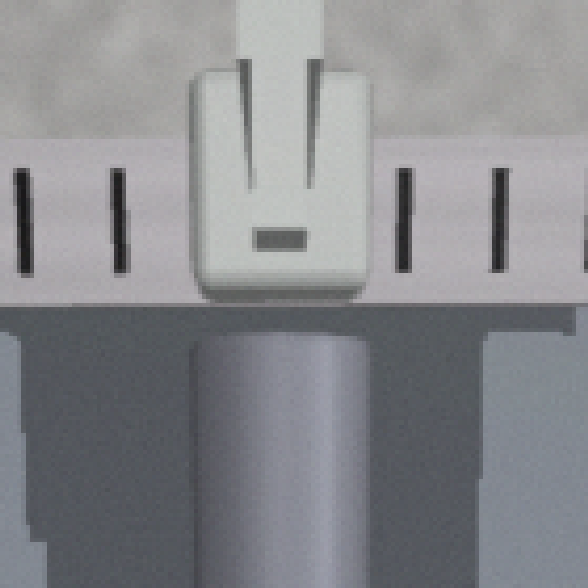

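The tip (crop column 280) and the bar centre (281) now coincide to about 0.2 mm. The lever is still pressed on its stop and the bar is gripped at 13.3 mm, so I'm handing in.

```bash
python3 -c "
from plant import bot
print(bot.close_job()); o=bot.get_obs(); print(o['time'],o['tool_pos'],o['grip_width'],o['contact_force'])"
```

```text
the job is handed in; nothing more can be done
None
the job is handed in; nothing more can be done
```

The job is handed in at about 13 s, with the bar held at the pointer and the lever shut. I gripped the crossbar at bar_grip and drew the leg out to the pointer. Then I slackened the grip to about 16.5 mm, slid along the bar so the finger sides swept the lever onto its stop, and closed the grip again.

**Last checks**
- **Bar:** it lines up with the pointer tip to about 0.2 mm in the wrist picture. Tool travel gives 35.8 mm drawn out, against 35.6 mm measured before the pull.
- **Grip:** the bar is held firmly, with a 13.3 mm reading on the 14 mm bar.
- **Lever:** it is parallel to the leg and still pressed on its stop with about 11 N. Side force peaked at about 19 N.
- **Glassware:** the beaker, dish and vial were found where they started, within the networks' scatter. I checked this just before the final correction.

**What disagreed**
- **Overshoot:** closing the grip pulled the bar about 1.4 mm past the pointer for about a second. I moved it back with the grip closed.
- **Spring pull:** the 5 to 6 N pull no longer showed in the wrist force once the lever was shut. Side friction or the cam may be carrying it; I did not find out which.
- **Pointer estimates:** the networks' pointer positions scattered by several millimetres and sometimes missed, so I aligned the bar from the wrist picture.

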